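Let a tin out of the dispenser rack

TASK

Let the longer of the two tins out of the dispenser rack: press down the black paddle on its side so that the rocker lifts its gate, keep it pressed until the tin has rolled down into the bay in front and come to rest, then let go so that the gate drops shut behind it. Press only that paddle: do not touch the tins or raise a gate by hand, leave the shorter tin shut in its lane, and leave the things around the rack where they stand.

Things in the scene. Friction and masses are not known exactly. Their poses are not given: they have to be found in the camera images.
- rack: Fixed two-lane tin dispenser of sheet steel, base plate 360 x 235 mm. Origin on the bench under the middle of the lanes; x points downhill along them, away from the robot (turned up to 0.3 rad), y left, z up. Lanes 260 mm long, 100 mm wide, centred 53 mm left and right, slope down 8 degrees to +x; floor 55 mm above the bench at the origin, walls 30 mm high. Highest at rest: pivot brackets, 138 mm.
- long_tin: Closed steel tin with a plain paper band, 60 mm in diameter and 90 mm long, about 0.27 kg, lying across one of the two lanes and leaning against its gate; which lane varies. Origin at its middle; y is its long axis. The bay it must roll into is the front of the lane, from the gate to a rubber stop 127 mm ahead of the rack's origin; at rest there its middle is 97 mm ahead of that origin, 72 mm above the bench.
- short_tin: The same sort of tin, 60 mm in diameter but only 55 mm long, about 0.17 kg, lying in the other lane behind the other gate. Origin at its middle; y is its long axis.
- rocker_left (a joint): Tilt of the left rocker, a steel bar 245 mm long outside the rack's left wall, on a level pivot 90 mm behind the rack's origin, 125 mm above the bench. 0 rad = at rest, level, gate shut; grows as the paddle end sinks and the gate rises; stop at 0.45. A tin passes above about 0.37. A spring returns it to 0; fully down takes about 6 N at the paddle.
- paddle_left (a point): Centre of the top face of the left rocker's paddle, a black plastic plate 50 x 50 x 6 mm at the bar's uphill end (nearer the robot): 210 mm behind the rack's origin, 145 mm to its left (+y), 132 mm above the bench at rest, 120 mm from the pivot, nothing under it. It sinks about 51 mm over the full swing, tilting with the bar. z up from the face, x along the bar to the gate.
- gate_left (a point): Gate of the left lane: steel plate 84 mm wide, 45 mm high, 5 mm thick, hanging across the lane from the other end of the left rocker. This point is the middle of its lower edge, 21 mm ahead of the rack's origin, 78 mm above the bench when shut, about 50 mm higher when fully lifted.
- rocker_right (a joint): Tilt of the right rocker, a steel bar 245 mm long outside the rack's right wall, on a level pivot 90 mm behind the rack's origin, 125 mm above the bench. 0 rad = at rest, level, gate shut; grows as the paddle end sinks and the gate rises; stop at 0.45. A tin passes above about 0.37. A spring returns it to 0; fully down takes about 6 N at the paddle.
- paddle_right (a point): Centre of the top face of the right rocker's paddle, a black plastic plate 50 x 50 x 6 mm at the bar's uphill end (nearer the robot): 210 mm behind the rack's origin, 145 mm to its right (-y), 132 mm above the bench at rest, 120 mm from the pivot, nothing under it. It sinks about 51 mm over the full swing, tilting with the bar. z up from the face, x along the bar to the gate.
- gate_right (a point): Gate of the right lane: steel plate 84 mm wide, 45 mm high, 5 mm thick, hanging across the lane from the other end of the right rocker. This point is the middle of its lower edge, 21 mm ahead of the rack's origin, 78 mm above the bench when shut, about 50 mm higher when fully lifted.
- ring_mould: Bystander: loose steel ring mould, 72 mm in diameter, 40 mm high, standing on the bench between the robot and the rack. Origin at the centre of its underside.
- shaker: Bystander: loose white jar with a steel cap, 48 mm in diameter, 100 mm high, standing on the bench beside the rack. Origin at the centre of its underside.
- steel_cup: Bystander: loose steel cup, 72 mm in diameter, 60 mm high, standing on the bench on the other side of the rack. Origin at the centre of its underside.
Not all that is in view belongs to the job. What is shaped like the long_tin but blue is not meant.

How it is judged (in metres and radians):
On the way, in this order (a step that is already met when the one before it is completed fails the run):
1. the gate in front of the long tin is lifted by its rocker, with the hand at the paddle (((y of long_tin in the frame of rack above 0 m and (value of joint rocker_left above 0.3 rad and horizontal distance between the grasp point and paddle_left below 0.09 m)) or (y of long_tin in the frame of rack below 0 m and (value of joint rocker_right above 0.3 rad and horizontal distance between the grasp point and paddle_right below 0.09 m)))), for 0.1 s.
2. the long tin has come to rest in the bay while the gate is still held up (x of long_tin in the frame of rack between 0.075 and 0.115 m and z of long_tin in the frame of rack between 0.06 and 0.085 m and linear speed of long_tin below 0.05 m/s and ((y of long_tin in the frame of rack above 0 m and value of joint rocker_left above 0.15 rad) or (y of long_tin in the frame of rack below 0 m and value of joint rocker_right above 0.15 rad))), for 0.1 s.
At the end, for the whole second after the job is handed in: The long tin lies at rest in the bay (middle 75 to 115 mm ahead of the rack's origin, 60 to 85 mm above the bench), the short tin is still behind its gate, and both rockers are back within 0.04 rad of shut (x of long_tin in the frame of rack between 0.075 and 0.115 m and z of long_tin in the frame of rack between 0.06 and 0.085 m and linear speed of each of long_tin, short_tin below 0.02 m/s and x of short_tin in the frame of rack below 0 m and value of joint each of rocker_left, rocker_right below 0.04 rad); the robot touches nothing.
It fails at once if the other gate is lifted (its rocker beyond 0.10 rad) ((y of long_tin in the frame of rack above 0 m and value of joint rocker_right above 0.1 rad) or (y of long_tin in the frame of rack below 0 m and value of joint rocker_left above 0.1 rad)).
It fails at once if a tin is touched by the robot or lifted (contact force between any of the fingers, the arm and long_tin above 0.5 N or height (world z) of any of long_tin, short_tin above 0.1 m or contact force between any of the fingers, the arm and short_tin above 0.5 N).
It fails at once if the short tin is shifted by more than 20 mm (distance of short_tin from where it was at the start of the episode above 0.02 m).
It fails at once if a bystander is shifted by more than 20 mm or tipped (distance of any of ring_mould, shaker, steel_cup from where it was at the start of the episode above 0.02 m or angle between any of ring_mould, shaker, steel_cup's own z axis and vertical above 0.3 rad).
It also fails if it takes over 40 s, if anything falls off the work surface, if the arm or the gripper's body presses on something with over 40 N, if the wrist force passes 120 N, or if a joint passes its speed limit or range.

ROBOT

A 6-joint arm with a two-finger parallel gripper is mounted at the origin on the work surface. World frame = base frame: x ahead of the robot, y to its left, z up, the work surface at z = 0. Lengths are in mm, angles in rad, forces in N, time in s.
With the tool pointing down it reaches from about 300 to 775 mm from the base axis. Payload 14.6 kg.
Tool frame: the origin (TCP) lies on the centre line of the jaws, within the pads' length; the fingertips stand 8 mm ahead of it and the grasp point (between the pads) lies 11 mm behind it; z points along the fingers, y is the direction in which the jaws open and shut (so a half turn about z gives the same grasp; the last joint's range is limited). The gripper opens to 94 mm and grips with 3 to 60 N. Pads are 16 mm wide; open, the fingers measure 119 mm over their backs; the gripper's body (75 mm by 177 mm) begins 78 mm behind the grasp point.
Start: joints at [1.097, 0.3, 1.521, -0, 1.321, -0.067], TCP at [217.616, 505.106, 213.446] pointing down, gripper open.
Joint ranges: [-3.03, 3.03], [-0.79, 2.21], [0.23, 2.52], [-1.04, 4.18], [0, 3.07], [-2.55, 2.55]. Speed limits (rad/s): [2.22, 2.22, 2.57, 3.14, 3.14, 3.14].

INTERFACE

Orientations are given as [roll, pitch, yaw] about the fixed x, y, z axes, in that order (R = Rz(yaw) Ry(pitch) Rx(roll)).
In Python, from cell import read_state, cams, manip gives the robot as it stands.
- The arm moves only by the shell command python3 -m handwheel 'ROWS' [OPENING] [FORCE]. ROWS is JSON, a list of rows, each a list of 4 numbers: the shift along the tool's x, y, z in m, then the turn about the tool's z in degrees. In form: [[dx, dy, dz, turn], ...]. A call has 1 to 5 rows; each row is the pose to reach, as a shift and turn from the pose measured when the call began, along the tool's axes at that moment; what a row does not reach only later rows make up. A row lasts 1/8 s, in which the tool goes at most 62.5 mm and 10.7 degrees, less where a joint would pass 70% of its speed; a pose out of reach is approached as far as the arm can. A call with a gripper value outside its range is refused whole. OPENING is the closure, from 0 (fully open) to 1 (shut), set as the call begins (- or left out, the last holds). The fingers move at their own pace and stop on an object; FORCE is the grip in N (left out, the last holds). Time passes only in rows, so rows that repeat a pose let the fingers close. It gives the time, the measured TCP pose, the force and the opening at its end, in the units of the state.
- read_state(): the state, without advancing time (a new reading comes with each control period).
- cams.camera(name): name is "scene" or "top" or "wrist"; returns the picture (400x640x3 uint8, red, green, blue); there is no depth.
- cams.get_calibration(name): a dict with "vertical_fov" (degrees; the focal length in pixels is half the picture's height over the tangent of half this angle, whatever the lens; pixels are square), "cx", "cy" (the principal point, pixels), "R" (3x3) and "t" (3): a world point X has camera coordinates R X + t. Camera axes: x right, y down, z forward; pixel columns grow to the right and rows downward; lengths in mm; the calibration is good to about 2 mm. A picture is of the moment at which its call begins: read the wrist's pose just before it. get_calibration takes no time and is no camera call; for the wrist camera it gives the pose at the moment of the call.
- manip.sign_off(): hands the job in, once; it reports no verdict.
The state is a dict: "clock": time; "joints": joint angles; "qd": joint speeds; "effort": joint torques, N m; "eef_pos": TCP position; "eef_rot": TCP orientation; "wrist_force": force on the tool from outside, world axes, zero at the start; "moment": the same for the moment, N m; "finger_gap": finger opening in mm.
Only numpy, scipy, OpenCV 4.12 (cv2) and the standard library are available. Lean on these libraries where they do the work, as an engineer would, in place of code of your own. Each camera call takes 0.05 s, during which the arm holds its last target. There are 200 camera calls.

## Working session

There is one attempt and no reset: what is moved stays moved. The work goes in short steps, Python scripts to look and compute and a shell command to move; the robot and the scene stay as the last step left them, time stands still between calls to the robot, and variables do not carry over. Pictures are saved under pics/ and viewed, about 8 in all and at most 12, crops included, and the job is handed in when it is done.

```bash
mkdir -p pics; python3 - <<'E'
from cell import read_state, cams
import cv2
for n in("top","scene"):
    cv2.imwrite(f"pics/{n}1.png",cams.camera(n)[:,:,::-1]); c=cams.get_calibration(n);print(n,c)
print(read_state())
E
```

```text
top {'vertical_fov': 54.88904918063896, 'cx': 313.73534873567763, 'cy': 203.57589390298045, 'R': array([[ 0.00485149, -0.99981873,  0.01841119],
       [-0.98145855, -0.00828869, -0.19149521],
       [ 0.1916131 , -0.01714078, -0.98132085]]), 't': array([  3.94967484, 602.45420763, 860.00815937])}
scene {'vertical_fov': 53.4284815738874, 'cx': 325.05420264097336, 'cy': 199.51304956321192, 'R': array([[ 0.34277474,  0.93936885, -0.00957311],
       [ 0.64411409, -0.24243011, -0.72549616],
       [-0.6838293 ,  0.24251558, -0.68815963]]), 't': array([-217.85255289, -304.05817511, 1437.92375303])}
{'clock': 0.1, 'joints': array([ 1.09740771e+00,  3.00400187e-01,  1.52151036e+00, -1.57702962e-05,
        1.32069012e+00, -6.65975396e-02]), 'qd': array([-0.00138781, -0.00200302, -0.00066576,  0.00087957, -0.00074678,
       -0.00190497]), 'effort': array([ 9.63531529e-04, -5.32637930e+01, -3.53288198e+01,  7.10535957e-02,
        2.33821169e-02, -9.21742981e-05]), 'eef_pos': array([217.51915704, 504.91726966, 212.95513654]), 'eef_rot': array([-3.14058586e+00, -5.18398683e-05,  2.73480546e+00]), 'wrist_force': array([ 0.32271332, -0.09241101, -0.09937967]), 'moment': array([-0.01628458,  0.00866465,  0.03805144]), 'finger_gap': 94.28363598535435}
```

View pics/top1.png

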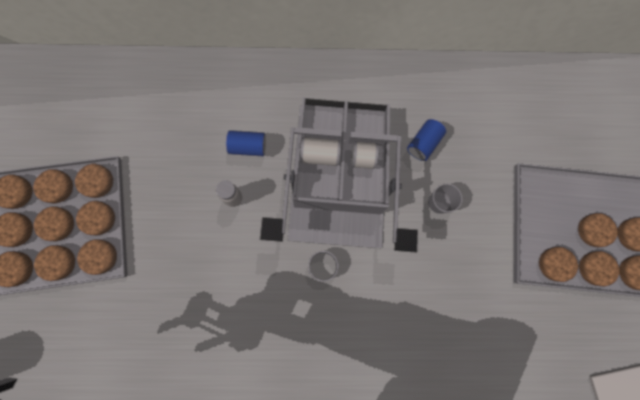

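View pics/scene1.png

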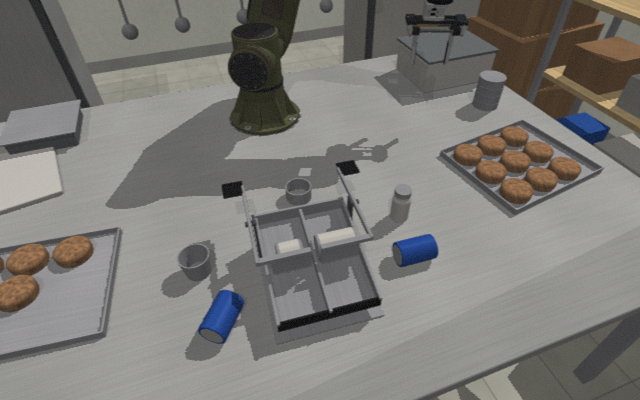

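The top view shows two white tins in the rack: a longer one at (321,152) in the left lane and a shorter one at (365,155) in the right lane. The blue tins at (246,143) and (427,140) are decoys. The paddles are at (272,229) left and (406,240) right. In the scene view they are at (348,168) left and (232,189) right. I choose the left paddle, and will check the choice in a crop and triangulate.

```bash
cat > h.py <<'E'
import numpy as np, cv2
from cell import cams, read_state
def P(c):
    f=200/np.tan(np.radians(c["vertical_fov"]/2)); K=np.array([[f,0,c["cx"]],[0,f,c["cy"]],[0,0,1]])
    return K@np.c_[c["R"],c["t"]]
def tri(c1,p1,c2,p2):
    X=cv2.triangulatePoints(P(c1),P(c2),np.array(p1,float),np.array(p2,float))[:,0]; return X[:3]/X[3]
def onz(c,p,z):
    M=P(c); A=np.c_[M[:,0],M[:,1],-np.array([*p,1.])]
    return np.linalg.solve(A,-(M[:,2]*z+M[:,3]))[:2]
E
python3 - <<'E'
from h import *
a,b=cv2.imread("pics/top1.png"),cv2.imread("pics/scene1.png")
t,s=cams.get_calibration("top"),cams.get_calibration("scene")
def cen(im,x,y):
    m=(im[y-18:y+18,x-18:x+18].max(2)<40).astype(np.uint8)
    n,l,st,c=cv2.connectedComponentsWithStats(m);k=1+st[1:,4].argmax();return c[k]+[x-18,y-18],st[k,4]
L1,L2,R1,R2=cen(a,272,229),cen(b,348,168),cen(a,406,240),cen(b,232,189)
print(L1,L2,R1,R2)
L=tri(t,L1[0],s,L2[0]);R=tri(t,R1[0],s,R2[0]);print(L,R)
for n,p,z in(("shaker",(224,187),100),("mould",(326,264),40),("cup",(446,198),60)):print(n,onz(t,p,z))
d=L[:2]-R[:2];print("dist",np.hypot(*d),"rack yaw",np.arctan2(-d[0],d[1]),"at z132:",onz(t,L1[0],131),onz(t,R1[0],131))
cv2.imwrite("pics/crop1.png",cv2.resize(a[90:290,210:470],None,fx=3,fy=3,interpolation=cv2.INTER_CUBIC))
E
```

```text
Traceback (most recent call last):
ValueError: attempt to get argmax of an empty sequence
```

```bash
python3 - <<'E'
from h import *
a,b=cv2.imread("pics/top1.png"),cv2.imread("pics/scene1.png")
t,s=cams.get_calibration("top"),cams.get_calibration("scene")
def cen(im,x,y):
    w=im[y-18:y+18,x-18:x+18].max(2);m=(w<w.min()+25).astype(np.uint8)
    n,l,st,c=cv2.connectedComponentsWithStats(m);k=1+st[1:,4].argmax();return c[k]+[x-18,y-18],st[k],w.min()
L1,L2,R1,R2=cen(a,272,229),cen(b,348,168),cen(a,406,240),cen(b,232,189)
print(L1,L2,R1,R2)
L=tri(t,L1[0],s,L2[0]);R=tri(t,R1[0],s,R2[0]);print(L,R)
for n,p,z in(("shaker",(224,187),100),("mould",(326,264),40),("cup",(446,198),60)):print(n,onz(t,p,z))
d=L[:2]-R[:2];print("dist",np.hypot(*d),"rack yaw",np.arctan2(-d[0],d[1]),"at z132:",onz(t,L1[0],131),onz(t,R1[0],131))
cv2.imwrite("pics/crop1.png",cv2.resize(a[90:290,210:470],None,fx=3,fy=3,interpolation=cv2.INTER_CUBIC))
E
```

```text
(array([271.59813084, 229.15420561]), array([  7,   7,  22,  23, 428], dtype=int32), np.uint8(41)) (array([347.58585859, 167.31313131]), array([  6,  11,  23,  14, 198], dtype=int32), np.uint8(16)) (array([406.06161137, 239.78436019]), array([  7,   7,  22,  22, 422], dtype=int32), np.uint8(35)) (array([231.54251012, 189.26315789]), array([  8,  10,  20,  17, 247], dtype=int32), np.uint8(17))
[531.15353833 100.08728325 131.60933635] [ 510.03037758 -191.04940602  131.37523557]
shaker [631.07411255 213.74222291]
mould [460.82918419 -22.0453155 ]
cup [ 618.38895605 -309.66800298]
dist 291.901969438372 rack yaw -0.07242719095602666 at z132: [531.15991217  99.93899641] [ 510.13743331 -190.77735907]
```

View pics/crop1.png

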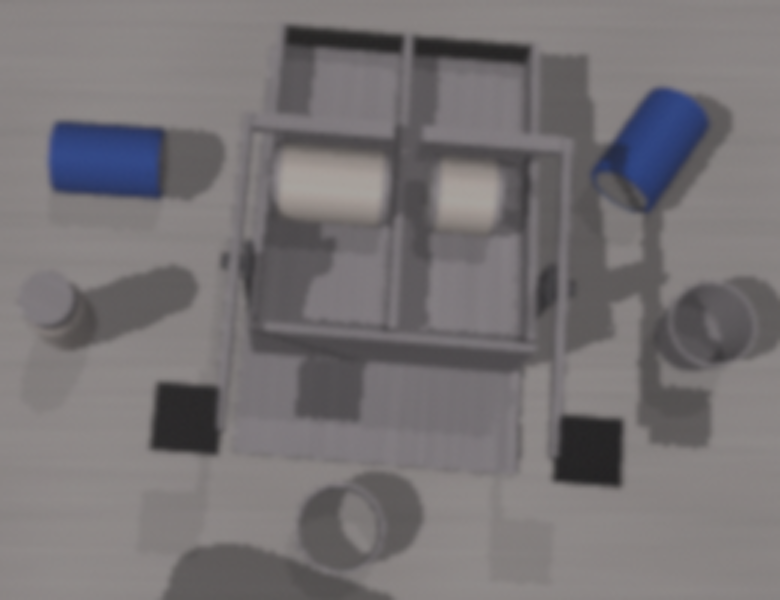

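The crop confirms it: the longer white tin is on the left, so the left paddle is the one to press. It is at (531,100,132), the rack yaw is about -0.072, and both views agree on the 132 mm height. I'll aim about 7 mm towards the pivot, with fingers closed and the jaws aligned across the rack.

```bash
python3 -m handwheel '[[-0.05,-0.027,0,-2],[-0.1,-0.054,0,-4],[-0.15,-0.081,0,-6],[-0.2,-0.108,0,-8],[-0.25,-0.135,0,-10]]' 1 30
python3 - <<'E'
from h import *
from scipy.spatial.transform import Rotation as Q
s=read_state();R=Q.from_euler("xyz",s["eef_rot"]).as_matrix();print(s["eef_pos"],s["eef_rot"],R.T@(np.array([538,99.5,165])-s["eef_pos"]))
E
```

```text
clock: 0.72
eef_pos: [394.5, 280.4, 213.0]
eef_rot: [-3.14, -0.0, 2.911]
wrist_force: [0.7, 0.0, 0.3]
finger_gap: 47.3
[394.49198775 280.37850906 212.98212602] [-3.14048214e+00 -3.59501811e-04  2.91056516e+00] [-181.12964759 -143.15940708   48.07602277]
```

```bash
python3 -m handwheel '[[-0.045,-0.036,0.005,-2],[-0.09,-0.071,0.01,-4],[-0.135,-0.107,0.02,-7],[-0.181,-0.143,0.03,-9],[-0.181,-0.143,0.03,-9]]'
python3 -m handwheel '[[0,0,0,0],[0,0,0,0]]'
python3 - <<'E'
from h import *
from scipy.spatial.transform import Rotation as Q
s=read_state();R=Q.from_euler("xyz",s["eef_rot"]).as_matrix();print(s["eef_pos"],s["eef_rot"],s["wrist_force"],R.T@(np.array([538,99.5,145])-s["eef_pos"]))
c=cams.get_calibration("wrist");im=cams.camera("wrist")[:,:,::-1]
q=P(c)@[531.2,100,131.6,1];print(q[:2]/q[2])
q=P(c)@[*s["eef_pos"],1];print(q[:2]/q[2])
cv2.imwrite("pics/w1.png",im)
E
```

```text
clock: 1.35
eef_pos: [538.9, 96.8, 181.6]
eef_rot: [-3.14, -0.003, 3.064]
wrist_force: [0.0, 0.6, -0.5]
finger_gap: 0.6
clock: 1.6
eef_pos: [538.4, 97.6, 181.7]
eef_rot: [-3.14, -0.003, 3.065]
wrist_force: [-0.0, -0.5, 0.3]
finger_gap: 0.6
[538.44262354  97.64587155 181.69097041] [-3.13989863e+00 -2.67946974e-03  3.06501674e+00] [-0.02621108 -0.52255796  0.27584092] [ 0.48485497  1.87698897 36.68927426]
[319.6780465  202.18276822]
[316.63074909 240.3450744 ]
```

View pics/w1.png

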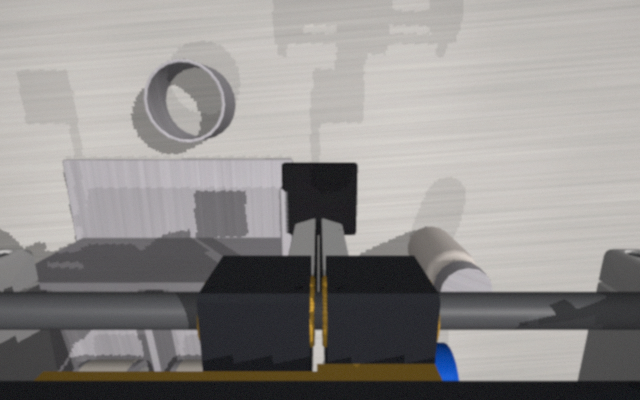

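The wrist view shows the paddle centred at about (320,198), against a predicted (320,202), with the fingertips above its gate-side half. Now I'll press down.

```bash
python3 -m handwheel '[[0,0.002,0.02,0],[0,0.002,0.036,0],[0,0.002,0.046,0],[-0.001,0.002,0.054,0],[-0.002,0.002,0.06,0]]'
python3 -m handwheel '[[-0.001,0,0.008,0],[-0.002,0,0.014,0],[-0.003,0,0.019,0],[-0.003,0,0.022,0],[-0.003,0,0.022,0]]'
```

```text
clock: 2.28
eef_pos: [540.4, 99.6, 121.7]
eef_rot: [-3.14, -0.003, 3.065]
wrist_force: [-5.5, 0.7, 4.7]
finger_gap: 0.4
clock: 2.9
eef_pos: [544.5, 99.3, 100.4]
eef_rot: [-3.141, 0.0, 3.065]
wrist_force: [-0.2, -0.3, 7.0]
finger_gap: 0.5
```

```bash
python3 -m handwheel '[[0,0,0.002,0],[0,0,0.004,0],[0,0,0.004,0]]'
python3 -m handwheel '[[0,0,0.002,0],[0,0,0.003,0],[0,0,0.003,0]]'
python3 - <<'E'
from h import *
a=cams.camera("top")[90:290,210:470,::-1];b=cams.camera("scene")[140:340,180:440,::-1]
cv2.imwrite("pics/p1.png",cv2.resize(np.hstack([a,b]),(800,308),interpolation=cv2.INTER_CUBIC))
E
```

```text
clock: 3.28
eef_pos: [545.6, 99.2, 97.2]
eef_rot: [-3.141, 0.003, 3.065]
wrist_force: [-0.7, -0.3, 7.2]
finger_gap: 0.3
clock: 3.65
eef_pos: [546.5, 99.1, 94.9]
eef_rot: [-3.141, 0.006, 3.065]
wrist_force: [-1.6, -0.6, 7.1]
finger_gap: 0.2
```

View pics/p1.png

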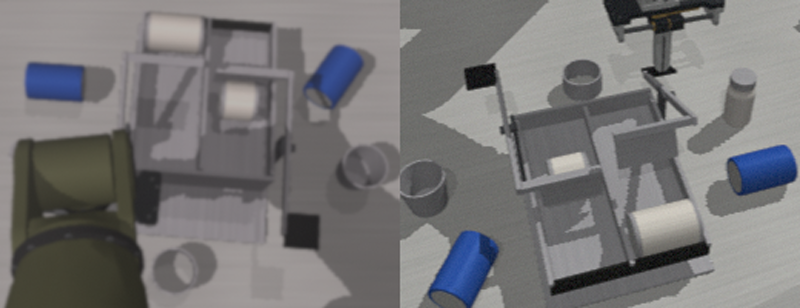

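The long tin has passed the lifted gate and lies against the rubber stop: left half at (175,32) and right half at (668,225). I'll hold until it is at rest.

```bash
python3 -m handwheel '[[0,0,0,0],[0,0,0,0],[0,0,0,0],[0,0,0,0],[0,0,0,0]]'
cat > tin.py <<'E'
from h import *
def tin():
    im=cams.camera("top")[:,:,::-1]; m=(im[80:180,295:390].min(2)>120).astype(np.uint8)
    n,l,st,c=cv2.connectedComponentsWithStats(m); return [(np.round(c[k]+[295,80],2),st[k,4]) for k in range(1,n) if st[k,4]>80],im
E
python3 - <<'E'
from tin import *
print(tin()[0],read_state()["clock"])
E
python3 -m handwheel '[[0,0,0,0],[0,0,0,0],[0,0,0,0],[0,0,0,0],[0,0,0,0]]'
python3 - <<'E'
from tin import *
r=tin()[0];print(r,read_state()["clock"])
X=onz(cams.get_calibration("top"),r[0][0],95)
o=np.array([531.2,100])-[0,0]; e=np.array([np.cos(.072),-np.sin(.072)]);n=np.array([np.sin(.072),np.cos(.072)])
print("rack frame",(X-o)@e-210,(X-o)@n+145)
E
```

```text
clock: 4.38
eef_pos: [546.6, 99.1, 95.2]
eef_rot: [-3.141, 0.006, 3.065]
wrist_force: [-4.1, 1.3, 6.4]
finger_gap: 0.7
[(array([333.8 , 111.85]), np.int32(4437)), (array([370.13, 122.17]), np.int32(479)), (array([365.32, 155.09]), np.int32(488))] 4.425
clock: 5.05
eef_pos: [546.7, 99.1, 95.3]
eef_rot: [-3.141, 0.006, 3.065]
wrist_force: [-5.8, 0.4, 5.8]
finger_gap: 0.3
[(array([333.77, 111.87]), np.int32(4440)), (array([370.12, 122.16]), np.int32(479)), (array([365.34, 155.07]), np.int32(489))] 5.1
rack frame 87.95927759888372 27.7016493045642
```

The tin blob is unchanged over 0.7 s (centroids within 0.03 px), so it is at rest. The mask merged the tin with the floor, so that blob's rack coordinate isn't usable. Now I'll release, straight up while easing back.

```bash
python3 -m handwheel '[[0.001,0,-0.012,0],[0.003,0,-0.025,0],[0.005,0,-0.038,0],[0.007,0,-0.055,0],[0.008,0,-0.08,0]]'
python3 -m handwheel '[[0.03,0,-0.04,0],[0.07,0.03,-0.06,0],[0.1,0.06,-0.06,0],[0.12,0.1,-0.06,0],[0.12,0.12,-0.06,0]]'
python3 -m handwheel '[[0.03,0.03,0,0],[0.03,0.06,0,0],[0.03,0.06,0,0],[0.03,0.06,0,0],[0.03,0.06,0,0]]'
python3 - <<'E'
from h import *
a=cams.camera("top")[90:290,210:470,::-1];b=cams.camera("scene")[140:340,180:440,::-1]
cv2.imwrite("pics/p2.png",cv2.resize(np.hstack([a,b]),(800,308),interpolation=cv2.INTER_CUBIC))
cv2.imwrite("pics/top2.png",cams.camera("top")[:,:,::-1])
E
```

```text
clock: 5.72
eef_pos: [537.9, 99.7, 176.0]
eef_rot: [-3.141, 0.005, 3.065]
wrist_force: [0.1, 0.9, 0.4]
finger_gap: 0.4
clock: 6.35
eef_pos: [426.5, 230.1, 236.1]
eef_rot: [3.142, 0.006, 3.066]
wrist_force: [1.0, 0.3, 0.6]
finger_gap: 0.0
clock: 6.98
eef_pos: [401.5, 291.4, 236.0]
eef_rot: [-3.142, 0.006, 3.065]
wrist_force: [-0.4, 0.3, 0.3]
finger_gap: 0.2
```

View pics/p2.png

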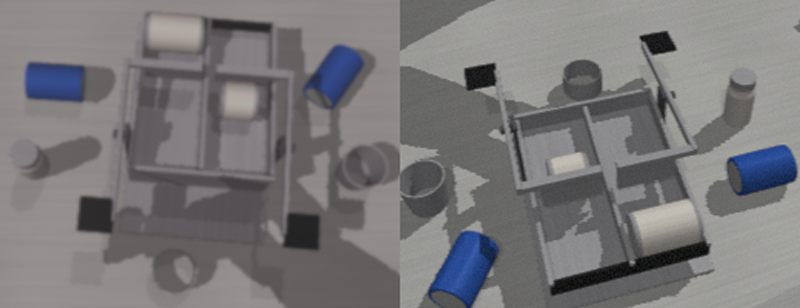

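Left paddle is back up at (95,214), gate shut behind the long tin at (175,32). Short tin and bystanders look unmoved. One numeric check, then I'll hand in.

```bash
python3 - <<'E'
from h import *
from cell import manip
a,b=cv2.imread("pics/top1.png"),cv2.imread("pics/top2.png")
def cen(im,x,y):
    w=im[y-18:y+18,x-18:x+18].max(2);m=(w<w.min()+25).astype(np.uint8)
    n,l,st,c=cv2.connectedComponentsWithStats(m);return c[1+st[1:,4].argmax()]+[x-18,y-18]
for p in((272,229),(406,240)):print("paddle",cen(a,*p),cen(b,*p))
c=cams.get_calibration("top")
for z in(72,90):
    d=onz(c,(324,111),z)-[531.2,100];print("tin rack x,y",d@[.9974,-.0719]-210,d@[.0719,.9974]+145)
manip.sign_off()
E
```

```text
paddle [271.59813084 229.15420561] [271.89583333 229.22453704]
paddle [406.06161137 239.78436019] [406.29464286 240.11160714]
tin rack x,y 98.74972563162572 50.97006338461097
tin rack x,y 90.47814827726376 51.18069843747284
the job is handed in; nothing more can be done
```

I let the long tin out of the left lane by pressing the left paddle with closed fingers. I held it down (about 7 N at the wrist) until the tin was at rest, then let go and handed the job in. The hand-in gives no verdict, so success rests on my own checks.

- **Tin position:** the last pictures put the long tin at about x 91–99 mm, y 51 mm in the rack frame, inside the 75–115 mm bay.
- **Rest before release:** while the gate was still up, the top picture did not change over 0.7 s. My image mask had merged the tin with the rack floor, so its own position figure (88, 28) was wrong and I did not use it.
- **Gates:** both paddles are within about 0.4 px of where they started, so both gates should be shut. I could not read the rocker angles directly.
- **Everything else:** by eye, the short tin and the bystanders had not moved, and the arm was clear at hand-in. The clock stood at about 7 s of the 40 s allowed.

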